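# De-air a paint sample: tin on the vibrator, speed lever to the index

### The job

Stand the small paint tin upright in the middle of the vibrator's round rubber pad, setting it down without dropping it. Then swing the vibrator's speed lever round until it points straight at the brass index tab on its scale, and leave it there. Do not shift the index tab, and leave the large tin, the bottle and the beaker standing where they are.

Things in the scene. Friction and masses are not known exactly. Their poses are not given: they have to be found in the camera images.
- tin: the small paint tin to be moved: closed round steel can with a paper label, 60 mm diameter, 75 mm tall, about 0.3 kg, standing upright on the bench to the robot's right. Origin: centre of its underside; z up along its axis.
- big_tin: bystander: large closed tin of the same make, 86 mm diameter, 105 mm tall, standing near the small tin (either may be the nearer one). Origin: centre of its underside.
- bottle: bystander: brown glass bottle with black cap, 66 mm diameter, 170 mm tall, to the robot's left. Origin: centre of its underside.
- beaker: bystander: empty glass beaker, 72 mm diameter at the mouth, 90 mm tall, to the robot's left, nearer than the bottle. Origin: centre of its underside.
- vibrator: de-airing vibrator: low grey box bolted to the bench, 180 mm (x, depth) by 380 mm (y, width), flat deck 60 mm above the bench; round pad on its left (+y) half, speed lever on a white scale plate on its right (-y) half. Origin: centre of its underside; x away from the robot, y to the robot's left, z up.
- pad_center (a point): centre of the top face of the round black rubber pad (120 mm diameter, on a slightly wider steel disc), 72 mm above the bench; 110 mm to +y of the vibrator's origin.
- lever_pivot (a point): the lever's vertical pivot axis at deck height, at 55 mm x, -85 mm y in the vibrator's frame. The axes are the vibrator's.
- lever_knob (a point): centre of the top of the upright black knob near the lever's end, 125 mm above the bench, 85 mm from the pivot axis. Knob: 18 mm diameter, 90 to 125 mm above the bench, on a 10 mm pin. Lever: flat steel bar, 12 mm wide, reaching 98 mm from the pivot towards the robot, its top 78 mm above the bench. Axes turn with the lever: -x points from the pivot along it, z up.
- index_tab (a point): brass index tab, clamped at the wanted setting on the scale: small pointed tab, 12 mm wide, 9 mm high, lying 103 to 125 mm from the lever's pivot, its point towards the pivot. This point is on its top, 110 mm from the pivot axis, 69 mm above the bench. The lever passes without touching it. Axes: -x points from the pivot to the tab, z up.
- lever (a joint): lever's angle about its vertical pivot, rad, 0 to 1.6; stays where left (about 2 N to move at the knob). Direction from the pivot in the vibrator's frame: (-cos(0.8-q), -sin(0.8-q)): at 0 (off) it points to the robot and 0.8 rad towards -y, at 0.8 straight to -x; it grows as the end swings towards +y, the pad (clockwise from above).
- index (a joint): angle of the index tab about the same pivot, counted the same way as the lever's: the lever points at the tab when both values are equal.
Things that resemble listed ones, but are neither listed nor needed, are in the scene too. Leave any blue or purple look-alike of the tin alone.

How it is judged:
On the way, in this order (a step that is already met when the one before it is completed fails the run):
1. the small tin stands upright, released, on the middle of the pad (horizontal distance between tin and pad_center below 0.025 m and z of tin in the frame of pad_center between -0.005 and 0.005 m and angle between tin's own z axis and vertical below 0.1 rad and linear speed of tin below 0.03 m/s and contact force between tin and the fingers below 0.1 N), for 0.2 s.
2. then the lever is brought to rest pointing at the index tab (angle between the x axis of lever_knob and the x axis of index_tab, either way round below 0.1 rad and velocity of joint lever between -0.05 and 0.05 rad/s), for 0.2 s.
At the end, for the whole second after the job is handed in: The small tin stands upright (within 0.1 rad) and still on the pad, its axis within 25 mm of the pad's centre, released; the lever rests pointing at the index tab, within 0.1 rad (all of step 1 and all of step 2); the robot touches nothing.
It fails at once if the large tin is shifted by more than 30 mm or tipped (distance of big_tin from where it was at the start of the episode above 0.03 m or angle between big_tin's own z axis and vertical above 0.3 rad).
It fails at once if the brown bottle is shifted by more than 30 mm or tipped (distance of bottle from where it was at the start of the episode above 0.03 m or angle between bottle's own z axis and vertical above 0.3 rad).
It fails at once if the glass beaker is shifted by more than 30 mm or tipped (distance of beaker from where it was at the start of the episode above 0.03 m or angle between beaker's own z axis and vertical above 0.3 rad).
It fails at once if the brass index tab is shifted by more than 5 mm (distance of index_tab from where it was at the start of the episode above 0.005 m).
It fails at once if the small tin is dropped (falls freely, faster than 0.45 m/s, about 10 mm of fall) or tipped by more than 45 degrees ((contact force between tin and anything else below 0.05 N and linear speed of tin above 0.45 m/s) or angle between tin's own z axis and vertical above 0.785 rad).
It also fails if it takes over 62 s, if anything falls off the work surface, if the arm or the gripper's body presses on something with over 40 N, if the wrist force passes 120 N, or if a joint passes its speed limit or range.

### The arm

A 6-joint arm with a two-finger parallel gripper is mounted at the origin on the work surface. World frame = base frame: x ahead of the robot, y to its left, z up, the work surface at z = 0. Lengths are in m, angles in rad, forces in N, time in s.
With the tool pointing down it reaches from about 0.25 to 0.725 m from the base axis. Payload 4 kg.
Tool frame: the origin (TCP) lies midway between the tips of the shut fingers; the grasp point (between the pads) lies 19 mm behind it; z points along the fingers, y is the line along which they close (so a half turn about z gives the same grasp; the last joint's range is limited). The gripper opens to 85 mm and grips with 20 to 120 N. Pads are 22 mm wide; open, the fingers measure 114 mm over their backs; the gripper's body (76 mm by 85 mm) begins 54 mm behind the grasp point. The pads swing forward as they close: fully open they stand 13 mm farther back than shut.
Start: joints at [-1.124, 0.241, 0.005, 1.335, 0, 1.571], TCP at [0.216, -0.451, 0.194] pointing down, gripper open.
Joint ranges: [-2.72, 2.72], [-1.05, 1.87], [-1.09, 1.28], [-1.99, 2.15], [-1.42, 1.44], [-3.14, 3.14]. Speed limits (rad/s): [2.79, 2.79, 3.14, 3.14, 3.14, 3.14].

### API

Orientations are given as a unit quaternion [x, y, z, w].
In Python, from rig import * gives the robot as it stands.
- The arm moves only by the tool send_rows, never from a script. Its argument "plan" is a list that holds one entry, the list of rows, each a list of 4 numbers: the shift along the tool's x, y, z scaled (see below), then the turn about the tool's z scaled (see below). In form: [[[dx, dy, dz, twist], ...]]. A call has 1 to 20 rows; each row is the pose to reach, as a shift and turn from the pose commanded when the call began, along the tool's axes at that moment, turning the shorter way round; what a row does not reach only later rows make up. The controller multiplies each number of a shift by 200 mm and each number of a turn by pi rad. A row lasts 1/10 s, in which the tool goes at most 50 mm and 8.59 degrees, less where a joint would pass 70% of its speed; a pose out of reach is approached as far as the arm can. A call with a number of a shift or a turn outside -1 to 1 is refused whole. A call with a gripper value outside its range is refused whole. "grip" is the closure, from 0 (fully open) to 1 (shut), set as the call begins (left out, the last holds). The fingers move at their own pace and stop on an object; the grip force is fixed at half the most. Time passes only in rows, so rows that repeat a pose let the fingers close. It gives the time, the measured TCP pose, the force, the opening and the grip force at its end, in the units of the state.
- observe(): the state, without advancing time (a new reading comes with each control period).
- read_camera(name): name is "side" or "top"; returns a dict with "color" (400x640x3 uint8, red, green, blue), "fx", "fy", "cx", "cy" (pixels), "dist" ([k1, k2, p1, p2, k3] as OpenCV has them; the pictures are not rectified), "extrinsics" (4x4, takes a point from camera to world coordinates). Camera axes: x right, y up, looking along -z (the intrinsics and any distortion apply to the point x, -y, -z); pixel columns grow to the right and rows downward; lengths in m; the calibration is good to about 2 mm. A picture is of the moment at which its call begins. There is no depth.
- sign_off(): hands the job in; it is judged then, once.
Trained networks look in the newest picture that a camera, given by its name, has taken for a name from the list of things; names that differ only in an ending like _2 or _b are one class to them, and where a whole thing is asked for, a point or a joint stands for the part that bears it (a point fixed in the world has none). Each returns a list of dicts, best first, with "p" (0 to 1); they miss things now and then, are a little off and sometimes report something else, mostly with a low value. They report only what shows in the picture. A call takes as long as a camera call. They do not tell look-alikes from the thing itself.
- cut_out(camera, thing): "pixels" (400x640 bool, what is visible of it) and "box" ([left, top, right, bottom] in pixels, round what is visible of it).
The state is a dict: "clock": time; "joints": joint angles; "joint_velocities": joint speeds; "joint_efforts": joint torques, N m; "tool_pos": TCP position; "ee_rot": TCP orientation; "contact_force": force on the tool from outside, world axes, zero at the start; "wrist_torque": the same for the moment, N m; "grip_width": finger opening in m; "grasp_force": force on a finger pad.
Only numpy, scipy, OpenCV 4.12 (cv2) and the standard library are available. Lean on these libraries where they do the work, as an engineer would, in place of code of your own. Each camera call takes 0.05 s, during which the arm holds its last target. There are 200 camera calls.

## Working session

There is one attempt and no reset: what is moved stays moved. The work goes in short steps, Python scripts to look and compute and a tool call to move; the robot and the scene stay as the last step left them, time stands still between calls to the robot, and variables do not carry over. Pictures are saved under pics/ and viewed, at most 10 in all, crops included, and the job is handed in when it is done.

Besides the shell and the picture viewer there is one more tool, called after "Request:" as name(argument=value, ...) on one line, values as JSON. send_rows: Moves the arm, as the interface text tells. Shifts and turns lie within -1 to 1; 1 stands for 200 mm of shift or pi rad of turn. Its arguments: {"type":"object","properties":{"plan":{"type":"array"},"grip":{"type":"number"}},"required":["plan"]}

```bash
mkdir -p pics; ls
cat > h.py <<'E'
from rig import *
import numpy as np, cv2
def px(cam,P):
    E=cam["extrinsics"]; p=np.linalg.inv(E)@np.c_[np.atleast_2d(P),np.ones(len(np.atleast_2d(P)))].T
    K=np.array([[cam["fx"],0,cam["cx"]],[0,cam["fy"],cam["cy"]],[0,0,1.]])
    q=np.array([p[0],-p[1],-p[2]]).T.reshape(-1,1,3)
    return cv2.projectPoints(q,np.zeros(3),np.zeros(3),K,np.array(cam["dist"],float))[0].reshape(-1,2)
def ray(cam,uv,z):
    E=np.array(cam["extrinsics"]);K=np.array([[cam["fx"],0,cam["cx"]],[0,cam["fy"],cam["cy"]],[0,0,1.]])
    u=cv2.undistortPoints(np.array(uv,float).reshape(-1,1,2),K,np.array(cam["dist"],float)).reshape(-1,2)
    d=np.c_[u[:,0],-u[:,1],-np.ones(len(u))]@E[:3,:3].T; o=E[:3,3]
    return o+d*((z-o[2])/d[:,2])[:,None]
E
cat > look.py <<'E'
from h import *
import pickle
s=observe(); print({k:np.round(v,3) for k,v in s.items()})
C={}
for c in("top","side"):
    cam=C[c]=read_camera(c); cv2.imwrite(f"pics/{c}0.png",cam["color"][:,:,::-1])
    print(c,np.round(np.array(cam["extrinsics"]),3).tolist(),cam["fx"],cam["cx"],cam["cy"],cam["dist"])
    for t in("tin","big_tin","bottle","beaker","vibrator","lever_knob","index_tab","pad_center"):
        for d in cut_out(c,t)[:3]: print(c,t,round(d["p"],2),np.round(d["box"]).tolist(),d["pixels"].sum())
pickle.dump(C,open("c0.pkl","wb"))
E
python3 look.py
```

```text
pics
{'clock': np.float64(0.0), 'joints': array([-1.124,  0.241,  0.004,  1.335, -0.   ,  1.571]), 'joint_velocities': array([ 0.001,  0.001, -0.001, -0.   ,  0.   ,  0.001]), 'joint_efforts': array([-0.0000e+00, -3.7232e+01,  2.5241e+01,  1.7000e-02,  0.0000e+00,
       -0.0000e+00]), 'tool_pos': array([ 0.216, -0.45 ,  0.193]), 'ee_rot': array([ 0.975,  0.222, -0.   , -0.001]), 'contact_force': array([-0.795,  0.31 , -0.542]), 'wrist_torque': array([ 0.018,  0.003, -0.021]), 'grasp_force': np.float64(0.0), 'grip_width': np.float64(0.085)}
top [[-0.0, 0.997, -0.071, 0.434], [-1.0, 0.0, 0.006, 0.064], [0.006, 0.071, 0.997, 1.383], [0.0, 0.0, 0.0, 1.0]] 474.9808979541177 322.61687528325695 193.45126780132625 [-0.02970752  0.          0.          0.          0.        ]
top tin 0.93 [438.0, 146.0, 468.0, 168.0] 451
top tin 0.71 [476.0, 128.0, 500.0, 150.0] 451
top big_tin 0.85 [431.0, 206.0, 465.0, 239.0] 1003
top bottle 0.97 [137.0, 183.0, 180.0, 206.0] 770
top beaker 0.87 [171.0, 254.0, 202.0, 280.0] 606
top vibrator 0.73 [230.0, 138.0, 371.0, 218.0] 8771
top lever_knob 0.5 [327.0, 1
[... 220 characters left out ...]
9.30638925074504 195.58082314248222 [-0.1193278  0.         0.         0.         0.       ]
side tin 0.89 [339.0, 158.0, 355.0, 180.0] 336
side tin 0.87 [352.0, 141.0, 366.0, 164.0] 276
side tin 0.81 [354.0, 126.0, 366.0, 143.0] 248
side big_tin 0.91 [382.0, 157.0, 406.0, 187.0] 699
side big_tin 0.48 [275.0, 306.0, 298.0, 346.0] 822
side big_tin 0.28 [237.0, 176.0, 351.0, 274.0] 5477
side bottle 0.75 [200.0, 275.0, 227.0, 321.0] 923
side bottle 0.24 [235.0, 176.0, 352.0, 270.0] 5579
side beaker 0.69 [276.0, 307.0, 297.0, 347.0] 826
side vibrator 0.57 [238.0, 177.0, 348.0, 276.0] 5416
side lever_knob 0.77 [291.0, 180.0, 326.0, 197.0] 189
side pad_center 0.65 [236.0, 177.0, 348.0, 272.0] 5533
```

Run:
```python
import cv2
t=cv2.imread("pics/top0.png");s=cv2.imread("pics/side0.png")
a=cv2.resize(t[120:250,220:520],(780,338),interpolation=cv2.INTER_CUBIC)
b=cv2.resize(s[110:210,280:430],(390,260),interpolation=cv2.INTER_CUBIC)
c=cv2.resize(t[110:240,300:520][:130,:195],(390,260),interpolation=cv2.INTER_CUBIC)
cv2.imwrite("pics/a.png",cv2.vconcat([a,cv2.hconcat([b,cv2.resize(t[:,:],(390,260))])]))
```

```text
(no output)
```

View pics/a.png

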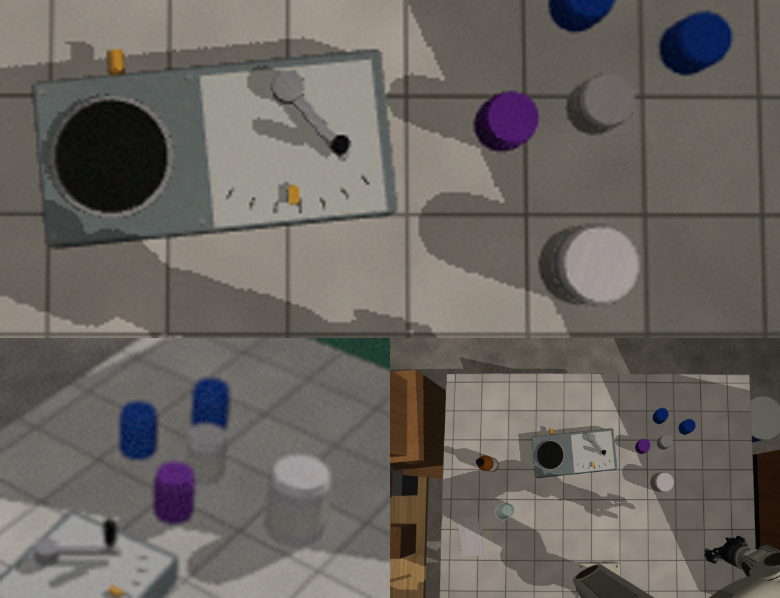

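View pics/side0.png

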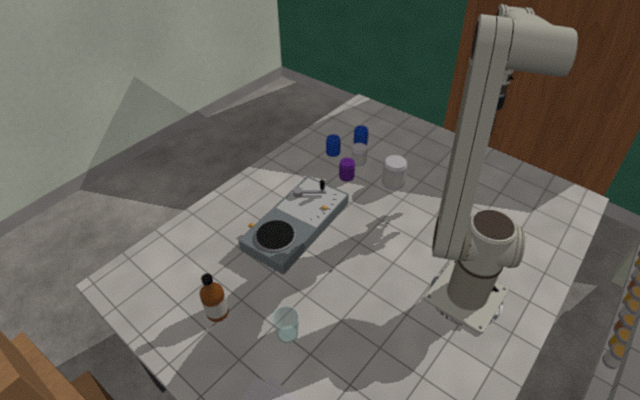

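The small tin has four candidates, given here as top-camera pixels:
- Blue at (444,122).
- Blue at (486,136).
- Purple at (415,166).
- Grey-white at (452,159), which is (359,153) in the side view.

Only the grey-white one matches steel with a paper label, the same make as the large tin at (448,222). The enlarged crop confirms it. The index tab is the brass piece on the scale at (333,195); the one behind the box at (265,144) is a decoy. The pad is at (263,180) and the knob at (351,176).

```bash
cat > loc.py <<'E'
from h import *
import pickle
from scipy.optimize import least_squares
C=pickle.load(open("c0.pkl","rb"))
def cyl(x,y,r,h):
    a=np.linspace(0,2*np.pi,48); ring=np.c_[x+r*np.cos(a),y+r*np.sin(a)]
    return np.r_[np.c_[ring,0*a],np.c_[ring,0*a+h]]
def bb(c,P): q=px(C[c],P); return np.r_[q.min(0),q.max(0)]
def fit(r,h,boxes,x0):
    f=lambda v:np.concatenate([bb(c,cyl(*v,r,h))-b for c,b in boxes])
    s=least_squares(f,x0,loss="soft_l1"); return s.x,np.round(s.fun,1)
for n,r,h,b in (("tin",.03,.075,[("top",[438,146,469,169]),("side",[352,141,367,165])]),
              ("purple",.03,.075,[("side",[339,158,356,181])]),
              ("big",.043,.105,[("top",[431,206,466,240]),("side",[382,157,407,188])]),
              ("bottle",.033,.17,[("top",[137,183,181,207]),("side",[200,275,228,322])]),
              ("beaker",.036,.09,[("top",[171,254,203,281]),("side",[276,307,298,348])])):
    print(n,*fit(r,h,b,[.5,0]))
# blobs in top
im=cv2.cvtColor(C["top"]["color"],cv2.COLOR_RGB2HSV); rgb=C["top"]["color"].astype(int)
def cen(m,l,t,r,b):
    z=np.zeros(m.shape,bool); z[t:b,l:r]=m[t:b,l:r]; v,u=np.nonzero(z); return [u.mean(),v.mean()],len(u)
dark=rgb.sum(2)<110
brass=(im[...,1]>130)&(im[...,0]<30)&(im[...,2]>90)
p,n=cen(dark,238,155,288,205);print("pad",p,n,ray(C["top"],p,.072))
k,n=cen(dark,340,165,360,182);print("knob",k,n,ray(C["top"],k,.115))
t,n=cen(brass,320,185,345,205);print("tab",t,n,ray(C["top"],t,.067))
# vibrator corners of deck from crop (px*1/2.6)
cr=np.array([[34,86],[380,50],[397,214],[48,246]])/2.6+[220,120]
print("deck corners",ray(C["top"],cr,.06))
piv=np.array([[288,87]])/2.6+[220,120]; print("pivot z.078",ray(C["top"],piv,.08))
E
python3 loc.py
```

```text
tin [ 0.63045814 -0.31783982] [ 1.2 -0.2 -1.7  1.3 -0.9 -0.7  0.2 -0.4]
purple [ 0.60191674 -0.20395449] [ 0.3 -1.3 -0.2  1.1]
big [ 0.44664846 -0.28999868] [-4.6  0.4  0.8 -1.7 -0.  -3.5  1.1  2.1]
bottle [0.51542398 0.50186549] [-0.8 -0.6  0.   3.4 -1.3 -8.2  5.6  0.1]
beaker [0.3210275  0.43582522] [-2.1 -0.3  0.5  1.3 -5.1 -0.4  2.  -0.5]
pad [np.float64(262.33286318758815), np.float64(179.64950634696757)] 1418 [[0.56534942 0.22311777 0.072     ]]
knob [np.float64(350.43243243243245), np.float64(175.21621621621622)] 37 [[ 0.57309258 -0.01849316  0.115     ]]
tab [np.float64(332.46153846153845), np.float64(194.5)] 26 [[0.52447522 0.02858244 0.067     ]]
deck corners [[ 0.64157193  0.30753768  0.06      ]
 [ 0.68117372 -0.06687363  0.06      ]
 [ 0.50313709 -0.08392219  0.06      ]
 [ 0.46874447  0.29020203  0.06      ]]
pivot z.078 [[0.63745547 0.03342774 0.08      ]]
```

```bash
cat >> loc.py <<'E'
print("--")
B=[fit(.03,.075,[("top",[476,128,501,151])],[.7,-.35])[0]]
bl=(im[...,0]>105)&(im[...,0]<130)&(im[...,1]>150); 
n,l,st,ce=cv2.connectedComponentsWithStats(bl.astype(np.uint8))
for s in st[1:]:
    if s[4]>100: 
        b=[s[0],s[1],s[0]+s[2],s[1]+s[3]]; print(b,fit(.03,.075,[("top",b)],[.7,-.35]))
        B.append(fit(.03,.075,[("top",b)],[.7,-.35])[0])
B.append(np.array([.602,-.204])); B.append(np.array([.447,-.29]))
T=np.array([.6305,-.318])
R=[.03]*(len(B)-1)+[.043]
for deg in range(0,180,15):
    d=np.array([np.cos(np.radians(deg)),np.sin(np.radians(deg))])
    print(deg,[round(float(min(np.linalg.norm(T+s*d*.05-b) for s in(1,-1))-r-.016)*1e3) for b,r in zip(B,R)])
# side view tab
rs=cv2.cvtColor(C["side"]["color"],cv2.COLOR_RGB2HSV); br=(rs[...,1]>120)&(rs[...,0]<30)&(rs[...,2]>90)
q,n=cen(br,312,200,338,215);print("tab side",q,n,ray(C["side"],q,.067))
print("fwd", px(C["side"],[[.5245,.0286,.067]]))
E
python3 loc.py | sed -n '/--/,$p'
```

```text
--
[np.int32(431), np.int32(108), np.int32(456), np.int32(132)] (array([ 0.7408088 , -0.29162473]), array([-1.3, -1.1,  1.1,  1.2]))
[np.int32(474), np.int32(125), np.int32(501), np.int32(148)] (array([ 0.6930503 , -0.41811665]), array([-1.5, -1.2,  1.3,  1.3]))
0 [56, 20, 55, 70, 77]
15 [69, 17, 68, 81, 82]
30 [78, 21, 81, 68, 91]
45 [65, 29, 71, 55, 102]
60 [52, 41, 58, 43, 115]
75 [40, 54, 46, 32, 128]
90 [29, 67, 34, 24, 126]
105 [21, 77, 26, 22, 113]
120 [19, 64, 22, 25, 100]
135 [23, 51, 24, 33, 89]
150 [32, 38, 32, 44, 81]
165 [43, 27, 42, 57, 77]
tab side [np.float64(323.9166666666667), np.float64(207.08333333333334)] 12 [[0.52155879 0.03279903 0.067     ]]
fwd [[324.03761852 206.01867123]]
```

Request:
send_rows(plan=[[[0.2,0.03,0,-0.04],[0.4,0.06,0,-0.08],[0.6,0.08,0,-0.12],[0.8,0.11,0,-0.16],[1.0,0.14,0,-0.2],[1.0,0.14,0,-0.21],[1.0,0.14,0,-0.21]]], grip=0)

```text
clock: 1.6
tool_pos: [0.4096, -0.389, 0.1935]
ee_rot: [0.85, 0.526, -0.0, -0.0]
contact_force: [0.0, 0.4, 0.2]
grip_width: 0.0854
grasp_force: 0.0
```

```bash
cat > g.py <<'E'
from h import *
import sys
from scipy.spatial.transform import Rotation as R
s=observe(); M=R.from_quat(s["ee_rot"]).as_matrix(); p=np.array(s["tool_pos"])
t=np.array(list(map(float,sys.argv[1:4])))
y=np.degrees(np.arctan2(M[1,1],M[0,1]))
print("t",round(float(s["clock"]),2),"pos",p.round(4),"yang",y.round(1),"F",np.round(s["contact_force"],1),"w",round(float(s["grip_width"]),4),"gf",round(float(s["grasp_force"]),1),"j",np.round(s["joints"],2))
print("rows",(M.T@(t-p)/.2).round(4))
if len(sys.argv)>4: print("twist",-(((float(sys.argv[4])-y)+90)%180-90)/180)
E
python3 g.py .6305 -.318 .19 155
```

```text
t 1.6 pos [ 0.4096 -0.389   0.1935] yang -26.5 F [0.  0.4 0.2] w 0.0854 gf 0.0 j [-0.76  0.37  0.19  1.39 -0.    1.27]
rows [0.8101 0.8307 0.017 ]
twist -0.008170947525306045
```

Request:
send_rows(plan=[[[0.16,0.17,0,0],[0.32,0.33,0,0],[0.49,0.5,0,-0.008],[0.65,0.66,0,-0.008],[0.78,0.8,0.017,-0.008],[0.81,0.83,0.017,-0.008],[0.81,0.83,0.017,-0.008],[0.81,0.83,0.017,-0.008]]])

```text
clock: 2.4
tool_pos: [0.6281, -0.3202, 0.1907]
ee_rot: [0.845, 0.535, -0.0, -0.0]
contact_force: [-0.3, 0.7, 0.8]
grip_width: 0.0855
grasp_force: 0.0
```

```bash
python3 g.py .6305 -.318 .03 155
python3 - <<'E'
from h import *
c=read_camera("top");t=c["color"][:,:,::-1];s=read_camera("side")["color"][:,:,::-1]
cv2.imwrite("pics/b.png",cv2.hconcat([cv2.resize(t[90:250,390:550],(400,400)),cv2.resize(s[80:210,300:430],(400,400))]))
E
```

```text
t 2.4 pos [ 0.6281 -0.3202  0.1907] yang -25.3 F [-0.3  0.7  0.8] w 0.0855 gf 0.0 j [-0.47  0.69  0.7   1.58 -0.    1.54]
rows [0.0157 0.0066 0.8035]
twist -0.0014629684039682111
```

View pics/b.png

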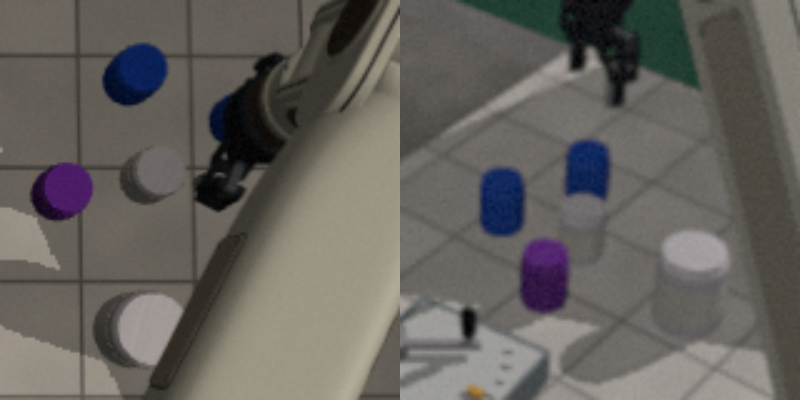

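Run:
```python
from h import *
import pickle
C=pickle.load(open("c0.pkl","rb"))
P=[[.6281,-.3202,.19],[.6281,-.3202,.075],[.6281,-.3202,0]]
for c in C: print(c,px(C[c],P).round(0).tolist())
```

```text
top [[471.0, 151.0], [458.0, 157.0], [450.0, 161.0]]
side [[362.0, 120.0], [360.0, 145.0], [359.0, 160.0]]
```

The grey tin sits at top (451,160), between the purple and blue look-alikes. The open fingers show near (477,166) in top, a bit higher than expected, so I'll descend partway and check again.

Request:
send_rows(plan=[[[0.015,0.005,0.15,0],[0.015,0.005,0.3,0],[0.015,0.005,0.4,0],[0.015,0.005,0.4,0],[0.015,0.005,0.4,0]]])

```text
clock: 3.0
tool_pos: [0.6308, -0.3178, 0.1117]
ee_rot: [0.845, 0.535, 0.0, 0.0]
contact_force: [0.8, -0.5, 0.2]
grip_width: 0.0851
grasp_force: 0.0
```

```bash
python3 g.py .6305 -.318 .03 155
python3 - <<'E'
from h import *
s=observe();p=np.array(s["tool_pos"]);d=np.array([-.906,.423,0])*.0425
I=[]
for n,(a,b) in {"top":(90,390),"side":(80,300)}.items():
    c=read_camera(n);k=c["color"][a:a+130,b:b+130,::-1];k=cv2.resize(k,(400,400),interpolation=cv2.INTER_CUBIC)
    for q,col in((p,(0,0,255)),(p+d+[0,0,.013],(0,255,0)),(p-d+[0,0,.013],(0,255,0)),([.6305,-.318,.075],(0,255,255))):
        u=(px(c,q)[0]-[b,a])*400/130; cv2.circle(k,tuple(int(v) for v in u),4,col,1)
    I.append(k)
cv2.imwrite("pics/c.png",cv2.hconcat(I))
E
```

```text
t 3.0 pos [ 0.6308 -0.3178  0.1117] yang -25.3 F [ 0.8 -0.5  0.2] w 0.0851 gf 0.0 j [-0.47  0.71  0.52  1.39 -0.    1.54]
rows [-0.0014 -0.0009  0.4085]
twist -0.0013998902091171001
```

View pics/c.png

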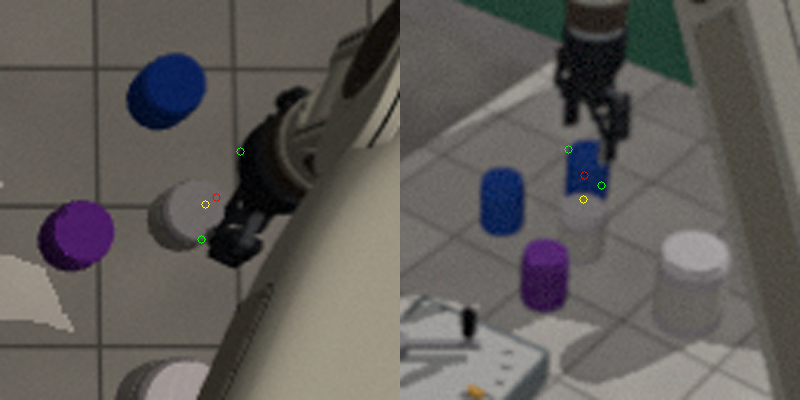

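The side view shows the finger tips about 9 px higher than predicted, with good lateral alignment. The tin's top centre is at about top (451,160), so the tin is nearer (0.626,-0.312). I'll correct for that and descend.

Request:
send_rows(plan=[[[0.016,-0.034,0.05,0],[0.016,-0.034,0.13,0],[0.016,-0.034,0.21,0],[0.016,-0.034,0.29,0],[0.016,-0.034,0.36,0],[0.016,-0.034,0.36,0],[0.016,-0.034,0.36,0]]])

```text
clock: 3.8
tool_pos: [0.6272, -0.3114, 0.0394]
ee_rot: [0.844, 0.536, 0.0, 0.0]
contact_force: [-0.1, 0.6, 1.1]
grip_width: 0.0853
grasp_force: 0.0
```

```bash
python3 g.py .626 -.312 .03 155
cat > v.py <<'E'
from h import *
import sys
s=observe();p=np.array(s["tool_pos"]);d=np.array([-.906,.423,0])*.0425
I=[]
for n,(a,b) in {"top":(100,400),"side":(90,310)}.items():
    c=read_camera(n);k=c["color"][a:a+100,b:b+100,::-1];k=cv2.resize(k,(400,400),interpolation=cv2.INTER_CUBIC)
    for q,col in((p,(0,0,255)),(p+d+[0,0,.013],(0,255,0)),(p-d+[0,0,.013],(0,255,0)),([.626,-.312,.075],(0,255,255))):
        u=(px(c,q)[0]-[b,a])*400/100; cv2.circle(k,tuple(int(v) for v in u),4,col,1)
    I.append(k)
cv2.imwrite(sys.argv[1],cv2.hconcat(I))
E
python3 v.py pics/d.png
```

```text
t 3.8 pos [ 0.6272 -0.3114  0.0394] yang -25.2 F [-0.1  0.6  1.1] w 0.0853 gf 0.0 j [-0.46  0.73  0.38  1.22 -0.    1.55]
rows [-0.0051 -0.0044  0.0469]
twist -0.0009165466676134
```

View pics/d.png

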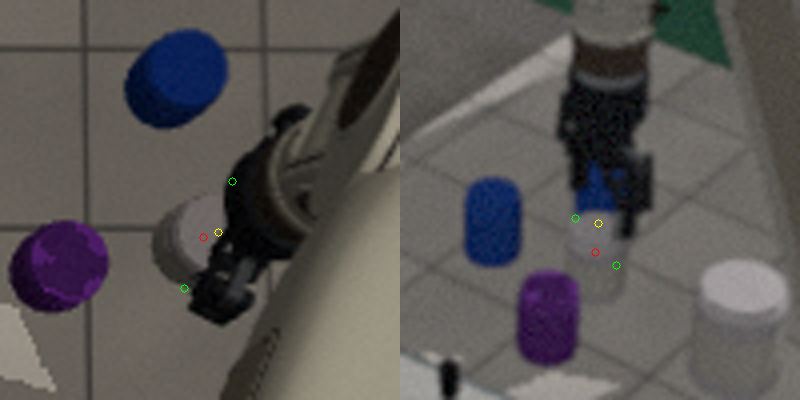

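Run:
```python
from h import *
import pickle
C=pickle.load(open("c0.pkl","rb"))
print(px(C["side"],[[0,0,0]]),px(C["top"],[[0,0,0]]))
s=observe();p=np.array(s["tool_pos"]);d=np.array([-.906,.423,0])*.0425
I=[]
for n,(a,b) in {"side":(120,330),"top":(130,425)}.items():
    c=read_camera(n)
    k=cv2.resize(c["color"][a:a+60,b:b+60,::-1],(400,400),interpolation=cv2.INTER_CUBIC)
    k=np.clip(k.astype(float)*1.8,0,255).astype(np.uint8)
    df=np.abs(c["color"].astype(int)-C[n]["color"]).max(2)[a:a+60,b:b+60]
    df=cv2.cvtColor(cv2.resize(np.clip(df*4,0,255).astype(np.uint8),(400,200) if 0 else (400,400),interpolation=cv2.INTER_NEAREST),cv2.COLOR_GRAY2BGR)
    for im in (k,df):
        for q in (p+d+[0,0,.013],p-d+[0,0,.013]):
            u=(px(c,q)[0]-[b,a])*400/60; cv2.circle(im,tuple(int(v) for v in u),5,(0,255,0),1)
    I.append(cv2.hconcat([cv2.resize(k,(300,300)),cv2.resize(df,(300,300))]))
cv2.imwrite("pics/e.png",cv2.vconcat(I))
```

```text
[[465.51577877 294.50032502]] [[342.09782552 379.43345734]]
```

View pics/e.png

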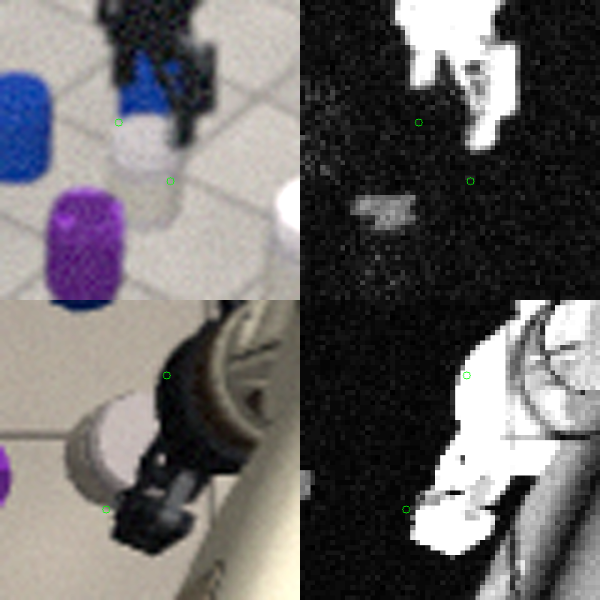

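The diff image puts the near finger tip at side (366,150), about 6 px (roughly 30 mm) above the expected spot. The top view agrees. Going to a reported z of 0.012 is safe either way, so I'll do that and then measure the tip height.

Request:
send_rows(plan=[[[-0.005,-0.004,0.04,0],[-0.005,-0.004,0.08,0],[-0.005,-0.004,0.12,0],[-0.005,-0.004,0.137,0],[-0.005,-0.004,0.137,0],[-0.005,-0.004,0.137,0]]])

```text
clock: 4.6
tool_pos: [0.6257, -0.3117, 0.011]
ee_rot: [0.844, 0.536, -0.0, -0.0]
contact_force: [0.5, 0.2, 0.3]
grip_width: 0.0852
grasp_force: 0.0
```

```bash
cat > tip.py <<'E'
from h import *
import pickle,sys
C=pickle.load(open("c0.pkl","rb"))
s=observe();p=np.array(s["tool_pos"])
c=read_camera("side");df=np.abs(c["color"].astype(int)-C["side"]["color"]).max(2)>50
dk=c["color"].max(2)<75
m=(df|0)&dk
v,u=np.nonzero(m[110:200,335:385]);
for col in range(345,380):
    r=np.nonzero(m[110:200,col])[0]; print(col,110+r.max() if len(r) else None,end="; ")
d=np.array([-.906,.423,0])*.0425
for q in(p+d,p-d): print("\n",[(z,px(c,[q[0],q[1],z])[0].round(1).tolist()) for z in(.02,.04,.06,.08)])
E
python3 g.py .626 -.312 .01 155; python3 tip.py
```

```text
t 4.6 pos [ 0.6257 -0.3117  0.011 ] yang -25.2 F [0.5 0.2 0.3] w 0.0852 gf 0.0 j [-0.46  0.75  0.34  1.16 -0.    1.55]
rows [-0.0008  0.0022  0.0049]
twist -0.0008787668414748219
345 None; 346 None; 347 None; 348 None; 349 129; 350 130; 351 131; 352 134; 353 142; 354 142; 355 142; 356 141; 357 136; 358 136; 359 136; 360 137; 361 140; 362 142; 363 145; 364 149; 365 153; 366 154; 367 154; 368 154; 369 149; 370 148; 371 148; 372 147; 373 None; 374 None; 375 None; 376 None; 377 None; 378 None; 379 None; 
 [(0.02, [364.1, 163.2]), (0.04, [364.4, 159.1]), (0.06, [364.7, 155.0]), (0.08, [365.0, 150.9])]

 [(0.02, [353.8, 151.3]), (0.04, [354.0, 147.3]), (0.06, [354.2, 143.3]), (0.08, [354.4, 139.2])]
```

Request:
send_rows(plan=[[[0,0,0,0],[0,0,0,0],[0,0,0,0],[0,0,0,0],[0,0,0,0],[0,0,0,0],[0,0,0,0],[0,0,0,0],[0,0,0,0],[0,0,0,0]]], grip=1)

```text
clock: 5.65
tool_pos: [0.6261, -0.3119, 0.0122]
ee_rot: [0.844, 0.536, 0.0, 0.001]
contact_force: [-0.9, 0.8, 5.9]
grip_width: 0.0572
grasp_force: 65.2
```

```bash
python3 g.py .626 -.312 .2 155; python3 v.py pics/f.png
```

```text
t 5.65 pos [ 0.6261 -0.3119  0.0122] yang -25.2 F [-0.9  0.8  5.9] w 0.0572 gf 65.2 j [-0.46  0.75  0.34  1.16  0.    1.55]
rows [-6.000e-04  1.100e-03 -9.388e-01]
twist -0.0008949173146034026
```

View pics/f.png

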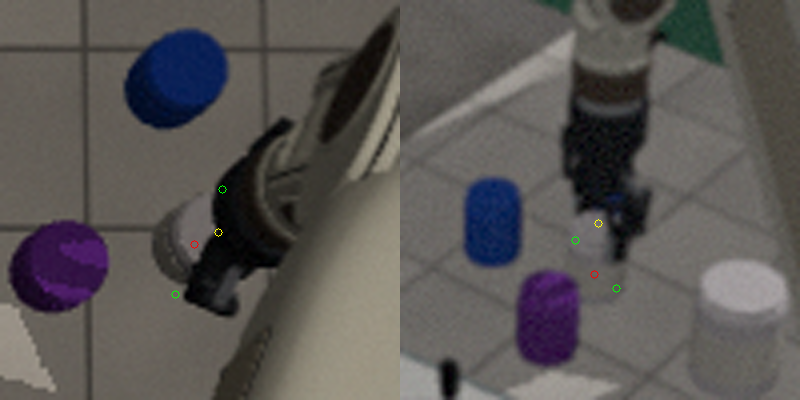

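```bash
cat > chk.py <<'E'
from h import *
import pickle
C=pickle.load(open("c0.pkl","rb"))
exec(open("loc.py").read().split("for n,r,h,b")[0].split("C=pickle")[1].split("\n",1)[1])
for v in ([.626,-.312],[.6305,-.318],[.626,-.30]): print(v,[bb(c,cyl(*v,.03,.075)).round(1).tolist() for c in C])
import os
g=C["top"]["color"].astype(int)
print("row160",g[160,430:476].sum(1)//3); print("col452",g[138:180,452].sum(1)//3)
h=C["side"]["color"].astype(int)
print("side row150",h[150,345:375].sum(1)//3); print("side row158",h[158,345:375].sum(1)//3); print("side col359",h[130:175,359].sum(1)//3)
E
python3 chk.py
```

```text
[0.626, -0.312] [[437.3, 147.3, 465.3, 171.8], [351.1, 141.4, 367.3, 165.7]]
[0.6305, -0.318] [[439.3, 145.8, 467.4, 170.3], [351.1, 140.3, 367.2, 164.5]]
[0.626, -0.3] [[433.2, 147.3, 461.0, 171.8], [349.3, 142.8, 365.5, 167.2]]
row160 [ 91  90  91  91  92  92  93  89  47  48  50  56  46  63  73  89 105 103
 104 104 104 103 100 101 103 100 101 100 105 102 103 104  99  97  93  92
  76  70  95 100  97  99  98 101 100  97]
col452 [ 94  90  92  93  94  92  94  96  94  96  98 103 107 102 101 102 103 104
 104 100 104 104 100 101 102 103 103 103 104  91  60  46  48  98  97  95
  99  99  96  97  95  95]
side row150 [103 104 100 103 101  98 100  97 104 105 105 108 104 107 111 105 105 105
 103 104  97  87  88  89  97 102 108 109 108 109]
side row158 [ 81  82  83  82  86  80  88  88  89  91  94  99  91  95  93  91  92  91
  92  89  85  92 106 105 105 101  99  94  91  99]
side col359 [ 47  54  46  54  54  48  38  41  46  42  38  48  63  95 107 109 109 106
 112 108 111 101 105 103  96  92  94  93  93  95  97  96  96  94  94  93
  98 104 104 109 108 105 111 107 107]
```

Request:
send_rows(plan=[[[0,0,-0.03,0],[0,0,-0.1,0],[0,0,-0.2,0],[0,0,-0.3,0],[0,0,-0.42,0],[0,0,-0.54,0],[0,0,-0.66,0],[0,0,-0.78,0],[0,0,-0.85,0],[0,0,-0.85,0],[0,0,-0.85,0]]])

```text
clock: 6.85
tool_pos: [0.6256, -0.3116, 0.1808]
ee_rot: [0.844, 0.536, -0.0, -0.0]
contact_force: [0.5, 0.4, -3.1]
grip_width: 0.0568
grasp_force: 64.8
```

```bash
python3 g.py .5645 .223 .18
python3 - <<'E'
from h import *
s=observe();p=np.array(s["tool_pos"]);dz=p[2]-.0122
exec("from loc import cyl") if 0 else None
a=np.linspace(0,2*np.pi,40);ring=np.c_[p[0]+.0+.03*np.cos(a),p[1]+.03*np.sin(a)]
I=[]
for n,(y0,x0) in {"top":(90,400),"side":(70,300)}.items():
    c=read_camera(n);k=cv2.resize(c["color"][y0:y0+100,x0:x0+100,::-1],(400,400),interpolation=cv2.INTER_CUBIC)
    k=np.clip(k*1.5,0,255).astype(np.uint8)
    for z,col in((dz,(0,255,0)),(dz+.075,(0,255,255))):
        for u in (px(c,np.c_[ring,0*a+z])-[x0,y0])*4: cv2.circle(k,tuple(int(v) for v in u),1,col,-1)
    I.append(k)
cv2.imwrite("pics/i.png",cv2.hconcat(I))
E
```

```text
t 6.85 pos [ 0.6256 -0.3116  0.1808] yang -25.2 F [ 0.5  0.4 -3.1] w 0.0568 gf 64.8 j [-0.46  0.67  0.64  1.54 -0.    1.55]
rows [ 2.2898 -1.4129  0.0048]
```

View pics/i.png

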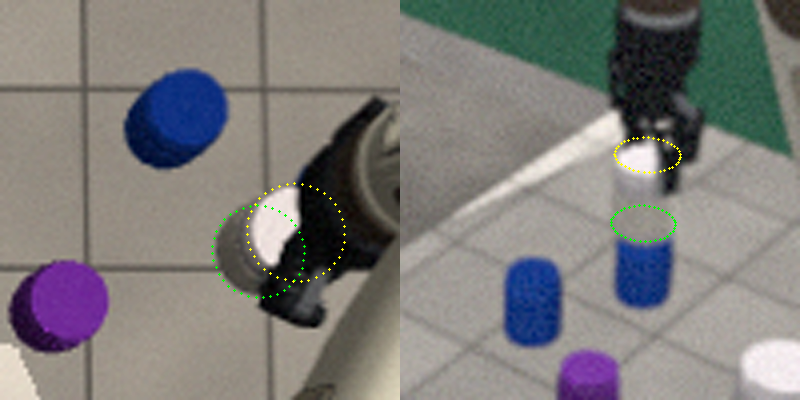

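The tin is held upright and clear of the bench; its rims match the prediction in both views. Now moving to the pad.

Request:
send_rows(plan=[[[0.05,-0.03,0,0],[0.18,-0.11,0,0],[0.34,-0.21,0,0],[0.5,-0.31,0,0],[0.67,-0.41,0,0],[0.84,-0.52,0,0],[1.0,-0.617,0,0]]])

```text
clock: 7.65
tool_pos: [0.5975, -0.0755, 0.1804]
ee_rot: [0.844, 0.536, -0.001, -0.001]
contact_force: [0.2, -0.2, -3.9]
grip_width: 0.0572
grasp_force: 65.0
```

```bash
python3 g.py .5645 .2235 .18
```

```text
t 7.65 pos [ 0.5975 -0.0755  0.1804] yang -25.1 F [ 0.2 -0.2 -3.9] w 0.0572 gf 65.0 j [-0.13  0.45  0.28  1.39  0.    1.88]
rows [ 1.2836 -0.7841  0.0038]
```

Request:
send_rows(plan=[[[0.15,-0.09,0,0],[0.3,-0.18,0,0],[0.46,-0.28,0,0],[0.62,-0.38,0,0],[0.78,-0.48,0,0],[0.92,-0.56,0,0],[1.0,-0.611,0,0],[1.0,-0.611,0,0],[1.0,-0.611,0,0]]])

```text
clock: 8.55
tool_pos: [0.5724, 0.1553, 0.1806]
ee_rot: [0.844, 0.537, -0.001, -0.0]
contact_force: [-0.4, -0.4, -3.8]
grip_width: 0.0568
grasp_force: 65.0
```

```bash
python3 g.py .5645 .2235 .18
```

```text
t 8.55 pos [0.5724 0.1553 0.1806] yang -25.1 F [-0.4 -0.4 -3.8] w 0.0568 gf 65.0 j [ 0.27  0.43  0.25  1.38 -0.    2.27]
rows [ 0.2921 -0.1804  0.0025]
```

Next: over the pad, then down to about 10 mm above the contact height (reported z of 0.094).

Request:
send_rows(plan=[[[0.1,-0.06,0,0],[0.22,-0.13,0,0],[0.292,-0.18,0.03,0],[0.292,-0.18,0.12,0],[0.292,-0.18,0.22,0],[0.292,-0.18,0.32,0],[0.292,-0.18,0.4,0],[0.292,-0.18,0.43,0],[0.292,-0.18,0.43,0],[0.292,-0.18,0.43,0]]])

```text
clock: 9.55
tool_pos: [0.5662, 0.2227, 0.0958]
ee_rot: [0.844, 0.536, 0.0, 0.0]
contact_force: [-0.4, -0.6, -4.1]
grip_width: 0.0565
grasp_force: 65.0
```

```bash
python3 g.py .5645 .2235 .084
python3 - <<'E'
from h import *
s=observe();p=np.array(s["tool_pos"]);dz=p[2]-.0122
a=np.linspace(0,2*np.pi,40)
I=[]
for n,(y0,x0) in {"top":(130,220),"side":(170,230)}.items():
    c=read_camera(n);k=cv2.resize(c["color"][y0:y0+100,x0:x0+100,::-1],(400,400),interpolation=cv2.INTER_CUBIC)
    k=np.clip(k*1.5,0,255).astype(np.uint8)
    for z,r,o,col in((dz,.03,p,(0,255,0)),(dz+.075,.03,p,(0,255,255)),(.072,.06,[.5645,.2225],(0,0,255))):
        for u in (px(c,np.c_[o[0]+r*np.cos(a),o[1]+r*np.sin(a),0*a+z])-[x0,y0])*4: cv2.circle(k,tuple(int(v) for v in u),1,col,-1)
    I.append(k)
cv2.imwrite("pics/j.png",cv2.hconcat(I))
E
```

```text
t 9.55 pos [0.5662 0.2227 0.0958] yang -25.2 F [-0.4 -0.6 -4.1] w 0.0565 gf 65.0 j [ 0.37  0.51  0.14  1.2  -0.    2.39]
rows [-0.0001 -0.0094  0.059 ]
```

View pics/j.png

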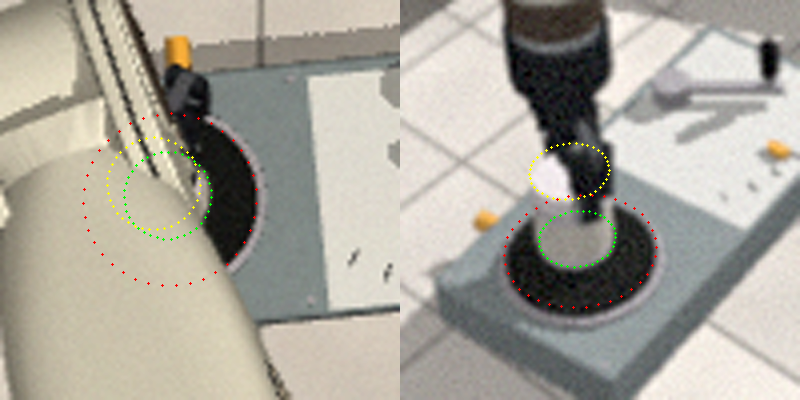

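Request:
send_rows(plan=[[[0,-0.009,0.015,0],[0,-0.009,0.03,0],[0,-0.009,0.04,0],[0,-0.009,0.048,0],[0,-0.009,0.054,0],[0,-0.009,0.054,0],[0,-0.009,0.054,0]]])

```text
clock: 10.35
tool_pos: [0.5642, 0.2237, 0.0844]
ee_rot: [0.844, 0.536, 0.0, 0.0]
contact_force: [0.2, -0.5, -3.6]
grip_width: 0.0569
grasp_force: 65.0
```

Request:
send_rows(plan=[[[0,0,0.005,0],[0,0,0.005,0],[0,0,0.01,0],[0,0,0.01,0],[0,0,0.01,0]]])

```text
clock: 10.85
tool_pos: [0.5643, 0.2239, 0.0842]
ee_rot: [0.844, 0.536, 0.001, 0.0]
contact_force: [-2.8, -0.8, 6.0]
grip_width: 0.0569
grasp_force: 66.1
```

The contact force went from -3.6 to +6 N, so the tin is on the pad. Easing off slightly and releasing.

Request:
send_rows(plan=[[[0,0,-0.004,0],[0,0,-0.004,0],[0,0,-0.004,0],[0,0,-0.004,0],[0,0,-0.004,0],[0,0,-0.004,0],[0,0,-0.004,0],[0,0,-0.004,0]]], grip=0)

```text
clock: 11.65
tool_pos: [0.5641, 0.2237, 0.0831]
ee_rot: [0.844, 0.536, -0.0, -0.0]
contact_force: [-0.0, 0.2, 0.5]
grip_width: 0.0853
grasp_force: 0.0
```

Request:
send_rows(plan=[[[0,0,-0.03,0],[0,0,-0.08,0],[0,0,-0.16,0],[0,0,-0.28,0],[0,0,-0.4,0],[0,0,-0.5,0],[0,0,-0.6,0],[0,0,-0.6,0]]])

```text
clock: 12.45
tool_pos: [0.5662, 0.2245, 0.2078]
ee_rot: [0.844, 0.536, 0.004, 0.001]
contact_force: [0.6, 0.7, 0.2]
grip_width: 0.0851
grasp_force: 0.0
```

```bash
cat > lev.py <<'E'
from h import *
import sys
def cen(m,l,t,r,b):
    z=np.zeros(m.shape,bool); z[t:b,l:r]=m[t:b,l:r]; v,u=np.nonzero(z); return [u.mean(),v.mean()],len(u)
c=read_camera("top"); rgb=c["color"].astype(int)
piv=np.array([.6370,.0330]); t=np.array([.5245,.0286])
for d in cut_out("top","tin")[:3]:
    print("tin",round(d["p"],2),np.round(d["box"]))
m=rgb.sum(2)<110
k,n=cen(m,int(sys.argv[1]),int(sys.argv[2]),int(sys.argv[3]),int(sys.argv[4])); K=ray(c,k,.117)[0][:2]
v=K-piv; w=t-piv; print("knob",k,n,K.round(4),np.linalg.norm(v).round(4),"ang",np.arctan2(-v[1],-v[0]).round(3),"tab",np.arctan2(-w[1],-w[0]).round(3))
E
python3 g.py .573 -.0185 .2 ; python3 lev.py 340 165 360 182
```

```text
t 12.45 pos [0.5662 0.2245 0.2078] yang -25.2 F [0.6 0.7 0.2] w 0.0851 gf 0.0 j [0.38 0.45 0.34 1.45 0.   2.39]
rows [-1.0857  0.5472  0.0355]
tin 0.81 [400. 156. 428. 174.]
tin 0.78 [476. 127. 500. 150.]
tin 0.61 [264. 170. 270. 186.]
knob [np.float64(350.43243243243245), np.float64(175.21621621621622)] 37 [ 0.5729 -0.0184] 0.0822 ang 0.675 tab 0.039
```

Request:
send_rows(plan=[[[-0.1,0.05,0,-0.04],[-0.25,0.13,0,-0.09],[-0.4,0.2,0,-0.13],[-0.55,0.28,0,-0.18],[-0.7,0.35,0,-0.22],[-0.85,0.43,0,-0.27],[-1.0,0.504,0,-0.31],[-1.0,0.504,0,-0.36],[-1.0,0.504,0,-0.4],[-1.0,0.504,0,-0.45],[-1.0,0.504,0,-0.5],[-1.0,0.504,0,-0.55],[-1.0,0.504,0,-0.6],[-1.0,0.504,0,-0.65],[-1.0,0.504,0,-0.7],[-1.0,0.504,0,-0.75],[-1.0,0.504,0,-0.8],[-1.0,0.504,0,-0.84],[-1.0,0.504,0,-0.856],[-1.0,0.504,0,-0.856]]])

```text
clock: 14.55
tool_pos: [0.5693, -0.0002, 0.2016]
ee_rot: [-0.333, 0.943, 0.0, -0.001]
contact_force: [-0.4, 0.4, -0.2]
grip_width: 0.0851
grasp_force: 0.0
```

```bash
python3 g.py .5715 -.0195 .088 128.8;python3 - <<'E'
from h import *
c=read_camera("side")
for d in cut_out("side","tin")[:4]: print(round(d["p"],2),d["box"])
a=np.linspace(0,6.28,40)
P=np.r_[np.c_[.564+.03*np.cos(a),.2235+.03*np.sin(a),0*a+.072],np.c_[.564+.03*np.cos(a),.2235+.03*np.sin(a),0*a+.147]]
q=px(c,P);print(q.min(0),q.max(0))
E
```

```text
t 14.55 pos [ 5.693e-01 -2.000e-04  2.016e-01] yang 128.9 F [-0.4  0.4 -0.2] w 0.0851 gf 0.0 j [-0.    0.38  0.22  1.41 -0.   -0.68]
rows [ 0.0509 -0.0829  0.5679]
twist 0.0005886296695698611
0.85 [325.0, 133.9, 338.0, 155.7]
0.56 [263.5, 211.6, 283.3, 239.6]
0.53 [339.6, 156.2, 353.5, 184.6]
0.53 [355.1, 124.6, 365.5, 145.3]
[263.10750698 209.03338394] [284.48313386 239.81498098]
```

Request:
send_rows(plan=[[[0.05,-0.083,0,0],[0.05,-0.083,0.1,0],[0.05,-0.083,0.2,0],[0.05,-0.083,0.3,0],[0.05,-0.083,0.4,0],[0.05,-0.083,0.5,0],[0.05,-0.083,0.565,0],[0.05,-0.083,0.565,0],[0.05,-0.083,0.565,0]]])

```text
clock: 15.55
tool_pos: [0.5727, -0.0194, 0.0901]
ee_rot: [-0.333, 0.943, 0.0, -0.0]
contact_force: [-0.6, -0.2, 0.3]
grip_width: 0.0851
grasp_force: 0.0
```

```bash
python3 g.py .5715 -.0195 .088 128.8;python3 - <<'E'
from h import *
I=[]
for n,(y0,x0) in {"top":(130,290),"side":(140,270)}.items():
    c=read_camera(n);k=cv2.resize(c["color"][y0:y0+80,x0:x0+80,::-1],(400,400),interpolation=cv2.INTER_CUBIC)
    k=np.clip(k*1.5,0,255).astype(np.uint8)
    for q,col in(([.5715,-.0195,.125],(0,255,255)),([.637,.033,.078],(0,0,255)),([.5245,.0286,.068],(0,255,0))):
        u=(px(c,q)[0]-[x0,y0])*5; cv2.circle(k,tuple(int(v) for v in u),4,col,1)
    I.append(k)
cv2.imwrite("pics/k.png",cv2.hconcat(I))
E
```

```text
t 15.55 pos [ 0.5727 -0.0194  0.0901] yang 128.9 F [-0.6 -0.2  0.3] w 0.0851 gf 0.0 j [-0.03  0.45  0.02  1.15 -0.   -0.71]
rows [0.0051 0.0036 0.0104]
twist 0.0004028997175328502
```

View pics/k.png

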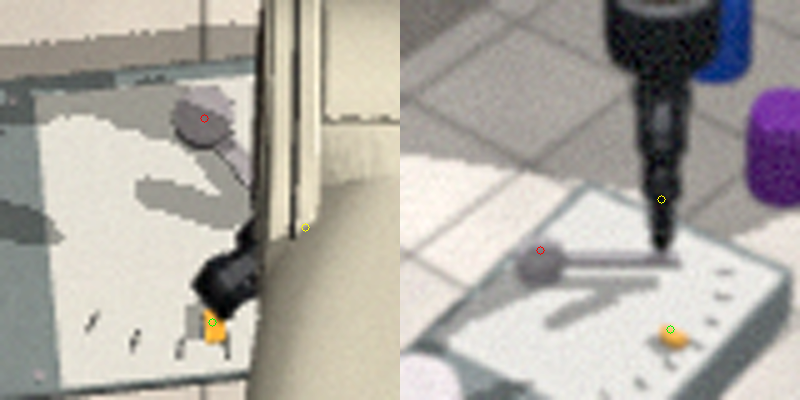

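The gripper straddles the knob. The hub marker is on the hub at top crop (203,116) and the tab is at (215,327), matching my estimates. Closing on the knob.

Request:
send_rows(plan=[[[0,0,0,0],[0,0,0,0],[0,0,0,0],[0,0,0,0],[0,0,0,0],[0,0,0,0],[0,0,0,0],[0,0,0,0],[0,0,0,0],[0,0,0,0]]], grip=1)

```text
clock: 16.65
tool_pos: [0.5729, -0.0194, 0.0902]
ee_rot: [-0.333, 0.943, 0.0, -0.0]
contact_force: [-0.0, 0.3, 0.4]
grip_width: 0.0003
grasp_force: 0.0
```

Run:
```python
from h import *
from scipy.spatial.transform import Rotation as R
s=observe();M=R.from_quat(s["ee_rot"]).as_matrix();p=np.array(s["tool_pos"]);piv=np.array([.637,.033])
v=p[:2]-piv; print(p,np.round(s["contact_force"],1),s["grip_width"],s["grasp_force"],np.linalg.norm(v),np.arctan2(-v[1],-v[0]))
a0=np.arctan2(-v[1],-v[0]); r=np.linalg.norm(v)
n=14
for i in range(1,n+1):
    a=a0+(.045-a0)*i/n; t=np.r_[piv-r*np.array([np.cos(a),np.sin(a)]),p[2]]
    print((M.T@(t-p)/.2).round(3)[:2],round((a0-a)/np.pi,4))
```

```text
[ 0.57294479 -0.01940125  0.09018573] [-0.   0.3  0.4] 0.0002969518260107643 0.0 0.08275845192878428 0.6856587934455629
[-0.     0.019] 0.0146
[-0.001  0.038] 0.0291
[-0.004  0.057] 0.0437
[-0.006  0.075] 0.0583
[-0.01   0.094] 0.0728
[-0.015  0.112] 0.0874
[-0.02  0.13] 0.102
[-0.026  0.148] 0.1165
[-0.034  0.166] 0.1311
[-0.041  0.183] 0.1457
[-0.05  0.2 ] 0.1602
[-0.059  0.216] 0.1748
[-0.07   0.232] 0.1894
[-0.08   0.248] 0.2039
```

The fingers shut fully without catching the knob, so the tip offset seen earlier is real. Measuring it numerically.

Run:
```python
from h import *
import pickle
C=pickle.load(open("c0.pkl","rb"));p=np.array(observe()["tool_pos"])
for n,(a,b,l,r) in {"side":(150,215,300,345),"top":(150,230,320,375)}.items():
    c=read_camera(n)
    df=np.abs(c["color"].astype(int)-C[n]["color"]).max(2)>45
    dk=c["color"].max(2)<70
    for nm,m in(("diff",df),("dark",dk)):
        print(n,nm,[(x,int(a+np.nonzero(m[a:b,x])[0].max())) for x in range(l,r,2) if m[a:b,x].any()])
    if n=="top": 
        for nm,m in(("diff",df),("dark",dk)): print("leftmost",[(y,int(l-20+np.nonzero(m[y,l-20:r])[0].min())) for y in range(165,205,2) if m[y,l-20:r].any()])
    for z in(.09,.11,.13): print(z,px(c,[p[0],p[1],z])[0].round(1))
```

```text
side diff [(312, 151), (314, 153), (316, 154), (318, 170), (320, 179), (322, 179), (324, 180), (326, 168), (328, 154), (330, 152), (332, 150)]
side dark [(312, 152), (314, 154), (316, 159), (318, 171), (320, 187), (322, 190), (324, 185), (326, 173), (328, 161), (330, 154), (332, 214), (336, 213), (340, 178), (342, 179), (344, 202)]
0.09 [322.  187.4]
0.11 [322.  183.1]
0.13 [322.  178.6]
top diff [(332, 183), (334, 185), (336, 187), (338, 229), (340, 229), (342, 229), (344, 215), (346, 204), (348, 204), (350, 204), (352, 204), (354, 203), (356, 203), (358, 203), (360, 203), (362, 203), (364, 203), (366, 203), (368, 202), (370, 202), (372, 202), (374, 202)]
top dark [(320, 207), (324, 206), (326, 206), (328, 206), (330, 206), (332, 206), (334, 205), (336, 205), (338, 229), (340, 206), (342, 194), (344, 185), (348, 177)]
leftmost [(165, 300), (167, 301), (169, 307), (171, 341), (173, 341), (175, 341), (177, 339), (179, 336), (181, 333), (183, 332), (185, 334), (187, 335), (189, 337), (191, 341), (193, 342), (195, 341), (197, 341), (199, 340), (201, 340), (203, 340)]
leftmost [(165, 337), (167, 340), (169, 340), (171, 340), (173, 340), (175, 341), (177, 340), (179, 337), (181, 333), (183, 333), (185, 335), (187, 336), (189, 338), (191, 342), (199, 341)]
0.09 [350.2 176.3]
0.11 [350.7 175.5]
0.13 [351.1 174.7]
```

The visible tip ends at side (322,180), which is the knob's top at z≈0.125. The true tip height is therefore the reported z plus about 38 mm, consistent with the tin measurements. Reopening and going about 35 mm lower.

Request:
send_rows(plan=[[[0,0,0,0],[0,0,0,0],[0,0,0,0],[0,0,0,0],[0,0,0,0],[0,0,0,0],[0,0,0,0],[0,0,0,0]]], grip=0)

```text
clock: 17.55
tool_pos: [0.5729, -0.0194, 0.0902]
ee_rot: [-0.333, 0.943, -0.0, -0.0]
contact_force: [0.6, -0.5, 0.7]
grip_width: 0.0854
grasp_force: 0.0
```

Request:
send_rows(plan=[[[0,0,0.03,0],[0,0,0.06,0],[0,0,0.09,0],[0,0,0.12,0],[0,0,0.12,0],[0,0,0.12,0]]])

```text
clock: 18.15
tool_pos: [0.5727, -0.0194, 0.0659]
ee_rot: [-0.333, 0.943, 0.0, -0.0]
contact_force: [0.2, 0.3, -0.1]
grip_width: 0.0857
grasp_force: 0.0
```

Request:
send_rows(plan=[[[0,0,0.02,0],[0,0,0.02,0],[0,0,0.02,0],[0,0,0.02,0],[0,0,0.02,0],[0,0,0.02,0],[0,0,0.02,0],[0,0,0.02,0],[0,0,0.02,0],[0,0,0.02,0]]], grip=1)

```text
clock: 19.15
tool_pos: [0.5729, -0.0193, 0.0625]
ee_rot: [-0.333, 0.943, 0.0, 0.0]
contact_force: [-2.3, 0.4, 5.5]
grip_width: 0.0157
grasp_force: 58.5
```

The knob is gripped. Swinging along the arc by about 0.64 rad.

Request:
send_rows(plan=[[[0,0.019,0,0.0146],[-0.001,0.038,0,0.0291],[-0.004,0.057,0,0.0437],[-0.006,0.075,0,0.0583],[-0.01,0.094,0,0.0728],[-0.015,0.112,0,0.0874],[-0.02,0.13,0,0.102],[-0.026,0.148,0,0.1165],[-0.034,0.166,0,0.1311],[-0.041,0.183,0,0.1457],[-0.05,0.2,0,0.1602],[-0.059,0.216,0,0.1748],[-0.07,0.232,0,0.1894],[-0.08,0.248,0,0.2039],[-0.08,0.248,0,0.2039],[-0.08,0.248,0,0.2039],[-0.08,0.248,0,0.2039]]])

```text
clock: 20.85
tool_pos: [0.5527, 0.0304, 0.0625]
ee_rot: [-0.02, 1.0, 0.001, -0.001]
contact_force: [-5.7, 3.5, 8.0]
grip_width: 0.0158
grasp_force: 58.9
```

```bash
python3 g.py .552 .029 .06 91
```

```text
t 20.85 pos [0.5527 0.0304 0.0625] yang 92.3 F [-5.7  3.5  8. ] w 0.0158 gf 58.9 j [ 0.05  0.44 -0.07  1.07  0.    0.01]
rows [ 0.0037 -0.0069  0.0126]
twist 0.007236402331888314
```

Request:
send_rows(plan=[[[0,0,0,0],[0,0,0,0],[0,0,0,0],[0,0,0,0],[0,0,0,0],[0,0,0,0],[0,0,0,0]]], grip=0)

```text
clock: 21.55
tool_pos: [0.5543, 0.0292, 0.0622]
ee_rot: [-0.019, 1.0, -0.0, -0.0]
contact_force: [0.1, 0.6, 0.1]
grip_width: 0.0854
grasp_force: 0.0
```

Request:
send_rows(plan=[[[0,0,-0.1,0],[0,0,-0.25,0],[0,0,-0.4,0],[0,0,-0.55,0],[0,0,-0.7,0],[0,0,-0.85,0],[0,-0.15,-0.85,0],[0,-0.35,-0.85,0],[0,-0.55,-0.85,0],[0,-0.75,-0.85,0],[0,-0.95,-0.85,0],[0,-1,-0.85,0],[0,-1,-0.85,0],[0,-1,-0.85,0]]])

```text
clock: 22.95
tool_pos: [0.5619, -0.1698, 0.2321]
ee_rot: [-0.019, 1.0, 0.0, -0.0]
contact_force: [0.5, 0.8, 0.5]
grip_width: 0.0851
grasp_force: 0.0
```

```bash
python3 g.py .552 -.15 .23 91
cat > fin.py <<'E'
from h import *
for n in("top","side"):
    c=read_camera(n); rgb=c["color"].astype(int)
    w=px(c,[[.637,.033,.078],[.552,.0295,.117],[.5245,.0286,.067]]); print(n,w.round(1).tolist())
    x,y=w[1].astype(int); m=np.zeros(rgb.shape[:2],bool); m[y-10:y+11,x-8:x+9]=(rgb.sum(2)<130)[y-10:y+11,x-8:x+9]
    v,u=np.nonzero(m); print("knob",len(u),u.mean() if len(u) else 0,v.mean() if len(v) else 0, (u.min(),u.max(),v.min(),v.max()) if len(u) else 0)
    if len(u):
        K=ray(c,[u.mean(),v.mean()],.115)[0]; d=K[:2]-[.637,.033]; print(K.round(4),"len",np.hypot(*d).round(4),"ang",np.arctan2(-d[1],-d[0]).round(3))
    h=cv2.cvtColor(c["color"],cv2.COLOR_RGB2HSV); x,y=w[2].astype(int)
    b=(h[...,1]>120)&(h[...,0]<30)&(h[...,2]>90); m=np.zeros_like(b); m[y-8:y+9,x-8:x+9]=b[y-8:y+9,x-8:x+9]; v,u=np.nonzero(m)
    if len(u): T=ray(c,[u.mean(),v.mean()],.067)[0]; d=T[:2]-[.637,.033]; print("tab",len(u),u.mean(),v.mean(),T.round(4),"ang",np.arctan2(-d[1],-d[0]).round(3))
    a=np.linspace(0,6.28,40); P=np.r_[[[.564+.03*np.cos(t),.2235+.03*np.sin(t),z] for t in a for z in(.072,.147)]]; q=px(c,P); print("tin pred",q.min(0).round(1),q.max(0).round(1))
    for d in cut_out(n,"tin")[:5]: print(round(d["p"],2),np.round(d["box"]).tolist())
E
python3 fin.py
```

```text
t 22.95 pos [ 0.5619 -0.1698  0.2321] yang 92.2 F [0.5 0.8 0.5] w 0.0851 gf 0.0 j [-0.29  0.41  0.34  1.5   0.   -0.33]
rows [0.0456 0.1008 0.0106]
twist 0.006838204491707245
top [[330.9, 153.7], [332.6, 183.0], [332.5, 194.5]]
knob 36 332.77777777777777 182.16666666666666 (np.int64(330), np.int64(336), np.int64(179), np.int64(185))
[0.5543 0.029  0.115 ] len 0.0828 ang 0.049
tab 27 332.48148148148147 194.37037037037038 [0.5248 0.0285 0.067 ] ang 0.04
tin pred [247.3 165.9] [273.  190.9]
0.79 [249.0, 166.0, 270.0, 186.0]
0.53 [432.0, 106.0, 451.0, 131.0]
0.38 [401.0, 155.0, 418.0, 160.0]
side [[298.1, 190.0], [317.4, 191.7], [324.0, 206.0]]
knob 25 317.0 194.0 (np.int64(316), np.int64(318), np.int64(190), np.int64(198))
[0.5471 0.0375 0.115 ] len 0.09 ang -0.05
tab 13 324.0 207.0 [0.5216 0.0323 0.067 ] ang 0.006
tin pred [263.1 209. ] [284.5 239.8]
0.72 [260.0, 211.0, 282.0, 240.0]
0.67 [338.0, 158.0, 352.0, 183.0]
0.64 [328.0, 135.0, 341.0, 156.0]
0.58 [355.0, 123.0, 366.0, 146.0]
0.58 [200.0, 272.0, 231.0, 322.0]
```

```bash
python3 -c "
from rig import *
print(sign_off())"
```

```text
the job is handed in; nothing more can be done
None
```

The small tin was set down on the pad, about 5 mm off centre at most by the cameras. The lever points at the brass tab within about 0.01 rad from the top camera; a rougher side-camera estimate gives 0.06 rad. The arm was clear, and the job was handed in at about 23 s; no verdict came back.

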